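Free the test fixture and load the heat-sink board

ROBOT

A 7-joint arm with a two-finger parallel gripper is mounted at the origin on the work surface. World frame = base frame: x ahead of the robot, y to its left, z up, the work surface at z = 0. Lengths are in m, angles in rad, forces in N, time in s.
With the tool pointing down it reaches from about 0.425 to 0.875 m from the base axis. Payload 8.4 kg.
Tool frame: the origin (TCP) lies midway between the tips of the shut fingers; the grasp point (between the pads) lies 19 mm behind it; z points along the fingers, y is the direction in which the jaws open and shut (so a half turn about z gives the same grasp; the last joint's range is limited). The gripper opens to 85 mm and grips with 20 to 120 N. Pads are 22 mm wide; open, the fingers measure 114 mm over their backs; the gripper's body (76 mm by 85 mm) begins 54 mm behind the grasp point. The pads swing forward as they close: fully open they stand 13 mm farther back than shut.
Start: joints at [-1.382, 0.333, 0.04, 1.465, -0.013, 1.343, -0.059], TCP at [0.185, 0.623, 0.231] pointing down, gripper open.
Joint ranges: [-2.58, 2.58], [-0.38, 2.09], [-1.3, 1.39], [0.25, 2.4], [-1.5, 4.64], [0.08, 2.09], [-2.65, 2.65]. Speed limits (rad/s): [2.22, 2.22, 2.79, 2.79, 3.14, 3.14, 3.14].

INTERFACE

Orientations are given as a rotation vector (axis times angle).
In Python, from workcell import r, viewer, order gives the robot as it stands.
- The arm moves only by the tool send_rows, never from a script. Its argument "rows" is a list of rows, each an object with "slide": the shift along the tool's x, y, z in m, a list of three; "twist": the turn about the tool's z in rad; "grip": the closure in counts, from 0 (fully open) to 255 (shut). In form: [{"slide": [x, y, z], "twist": twist, "grip": grip}, ...]. A call has 1 to 5 rows; each row is the pose to reach, as a shift and turn from the pose commanded when the call began, along the tool's axes at that moment; what a row does not reach only later rows make up. A row lasts 1/12 s, in which the tool goes at most 41.7 mm and 7.16 degrees, less where a joint would pass 70% of its speed; a pose out of reach is approached as far as the arm can. A call with a gripper value outside its range is refused whole. The fingers move at their own pace and stop on an object; the grip force is fixed at half the most. Time passes only in rows, so rows that repeat a pose let the fingers close. It gives the time, the measured TCP pose, the force and the opening at its end, in the units of the state.
- r.get_obs(): the state, without advancing time (a new reading comes with each control period).
- viewer.get_image(name): name is "side" or "top" or "wrist"; returns a dict with "color" (420x560x3 uint8, red, green, blue), "vfov" (degrees; the focal length in pixels is half the picture's height over the tangent of half this angle, whatever the lens; pixels are square), "cx", "cy" (the principal point, pixels), "k1" (the pictures are not rectified: a ray, as slopes to the right and down, at radius r is drawn at 1 + k1 r^2 times it, then the intrinsics apply), "rvec" (rotation vector, rad) and "tvec" (3), from world to camera coordinates, as OpenCV has them. Camera axes: x right, y down, z forward; pixel columns grow to the right and rows downward; lengths in m; the calibration is good to about 2 mm. A picture is of the moment at which its call begins. There is no depth.
- order.sign_off(): hands the job in, once; it reports no verdict.
The state is a dict: "time": time; "joint_pos": joint angles; "dq": joint speeds; "joint_torque": joint torques, N m; "position": TCP position; "ee_rot": TCP orientation; "force": force on the tool from outside, world axes, zero at the start; "ft_torque": the same for the moment, N m; "grip_width": opening from 0.0 (shut) to 1.0 (fully open).
Only numpy, scipy, OpenCV 4.12 (cv2) and the standard library are available. Lean on these libraries where they do the work, as an engineer would, in place of code of your own. Each camera call takes 0.05 s, during which the arm holds its last target.

TASK

A jar has been left standing in the nest of the board test fixture. First move the jar into the empty metal tray, setting it down gently and upright, and let go of it. Then put the circuit board that carries the finned heat sink into the nest: lower it in gently so that it lies flat on the nest floor, inside the rim and lined up with it (either way round), and let go.

Things in the scene. Friction and masses are not known exactly. Their poses are not given: they have to be found in the camera images.
- jar: Closed amber jar with a wide white lid, a plain upright cylinder 50 mm in diameter, 48 mm high, about 0.1 kg. Origin: centre of its underside, z up. It starts upright on the nest floor of the fixture, up to 15 mm off the nest's centre. An identical spare jar on the table is not part of the job.
- board: Green board 90 (x) by 60 (y) mm, 2 mm thick, on 6 mm feet: top 8 mm above the origin (centre of underside, z up). Mid-board, grip across y: finned aluminium heat sink 40 (x) by 30 (y), 8 to 38 mm above the origin. Other parts: over 20 mm from the middle in x, under 9 mm tall. About 0.16 kg, balanced, starts on the table. Two like boards with capacitors or a copper-wound transformer are not for use.
- fixture: Test fixture fixed to the table: grey base with a nest 114 (x) by 84 (y) mm inside, enclosed by a black rim 10 mm wide. Nest floor 12 mm, rim top 22 mm above the table. A grey block 34 mm high adjoins the rim, 67 to 95 mm along +x. Origin: on the table under the nest's centre; x along the nest's long side, z up.
- tray: Shallow empty open aluminium tray, fixed to the table, 158 mm (x) by 128 mm (y) by 18 mm high outside, wall and floor about 4 mm thick. Origin: centre of its underside, on the table, z up.
Things that resemble listed ones, but are neither listed nor needed, are in the scene too. What is shaped like the jar but blue or purple is not meant.

How it is judged:
On the way:
1. the jar stands upright in the tray, let go (x of jar in the frame of tray between -0.065 and 0.065 m and y of jar in the frame of tray between -0.05 and 0.05 m and z of jar in the frame of tray below 0.009 m and angle between jar's own z axis and vertical below 0.15 rad and contact force between jar and the fingers below 0.1 N), for 0.2 s.
At the end, for the whole second after the job is handed in: Jar upright (8 degrees) on the tray floor; heat-sink board flat (4 degrees) on the nest floor (within 4 mm in height), inside the rim, centre within 22 mm of the nest centre, lined up within 14 degrees either way round; both let go and at rest (x of jar in the frame of tray between -0.065 and 0.065 m and y of jar in the frame of tray between -0.05 and 0.05 m and z of jar in the frame of tray below 0.009 m and angle between jar's own z axis and vertical below 0.15 rad and horizontal distance between board and fixture below 0.022 m and z of board in the frame of fixture between 0.008 and 0.016 m and angle between board's own z axis and vertical below 0.08 rad and angle between the x axis of board and the x axis of fixture, either way round below 0.25 rad and linear speed of each of board, jar below 0.02 m/s); the robot touches nothing.
It fails at once if the jar is tipped over (more than 35 degrees) (angle between jar's own z axis and vertical above 0.6 rad).
It fails at once if the jar is dropped or slammed into the tray (faster than 0.7 m/s within 30 mm of its floor) (horizontal distance between jar and tray below 0.08 m and z of jar in the frame of tray below 0.034 m and linear speed of jar above 0.7 m/s).
It fails at once if the board is dropped or slammed into the nest (faster than 0.7 m/s within 30 mm of its floor) (horizontal distance between board and fixture below 0.06 m and z of board in the frame of fixture below 0.042 m and linear speed of board above 0.7 m/s).
It also fails if it takes over 59 s, if anything falls off the work surface, if the arm or the gripper's body presses on something with over 40 N, if the wrist force passes 120 N, or if a joint passes its speed limit or range.

## Working session

There is one attempt and no reset: what is moved stays moved. The work goes in short steps, Python scripts to look and compute and a tool call to move; the robot and the scene stay as the last step left them, time stands still between calls to the robot, and variables do not carry over. Pictures are saved under pics/ and viewed, and the job is handed in when it is done.

Besides the shell and the picture viewer there is one more tool, called by a JSON object that holds its "op" and its "data", one argument or row to a line. send_rows: Moves the arm, as the interface text tells. Its arguments: {"type":"object","properties":{"rows":{"type":"array","items":{"type":"object","properties":{"slide":{"type":"array","items":{"type":"number"}},"twist":{"type":"number"},"grip":{"type":"number"}}}}},"required":["rows"]}

```bash
ls; mkdir -p pics
python3 - <<'E'
from workcell import r, viewer, order
import cv2
o=r.get_obs();print({k:o[k] for k in('time','position','ee_rot','grip_width')})
for n in('side','top','wrist'):
    d=viewer.get_image(n);print(n,{k:v for k,v in d.items() if k!='color'})
    cv2.imwrite(f'pics/{n}0.png',d['color'][:,:,::-1])
E
```

```text
pics
{'time': 0.0, 'position': array([0.18437285, 0.62282162, 0.23043759]), 'ee_rot': array([-4.50481124e-01, -3.10899109e+00,  2.50437330e-03]), 'grip_width': 0.9992495171781999}
side {'vfov': 54.16863740238672, 'cx': 280.982931396064, 'cy': 206.13010398256202, 'k1': -0.07649452793891436, 'rvec': array([ 2.14432067, -0.214925  ,  0.14755763]), 'tvec': array([-0.49411707,  0.09509204,  0.99484614])}
top {'vfov': 44.081020278250506, 'cx': 272.49017727134606, 'cy': 211.5435548078322, 'k1': -0.06533067346056576, 'rvec': array([ 2.09209928, -2.13602077,  0.19678854]), 'tvec': array([0.02583962, 0.50614994, 1.27070596])}
wrist {'vfov': 66.18834378247446, 'cx': 281.7824256996944, 'cy': 205.39636929535104, 'k1': -0.052814330920793434, 'rvec': array([-2.34250351, -1.74926255, -0.22591851]), 'tvec': array([-0.64852675, -0.03409033,  0.37880306])}
```

View pics/side0.png

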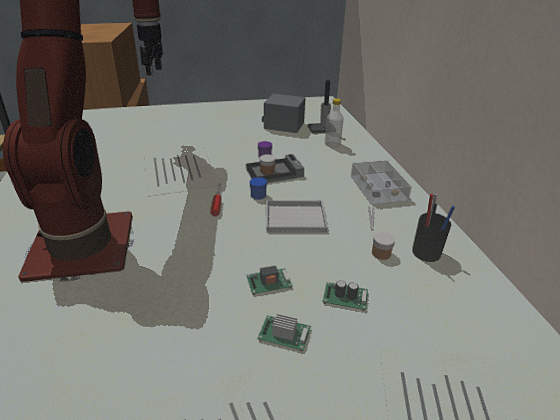

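View pics/top0.png

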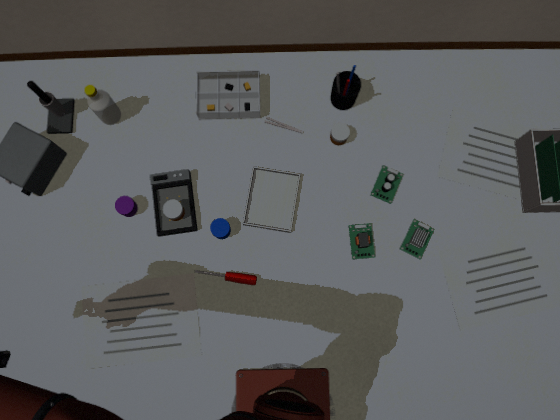

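View pics/wrist0.png

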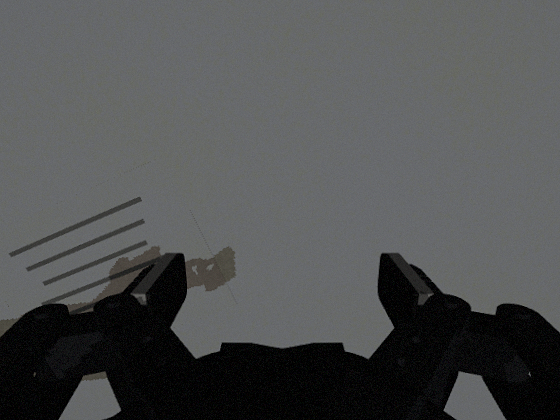

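Top picture candidates:
- **Jars:** amber/white in the nest at (173,209) is my jar. The spare is on the table at (340,133), purple at (126,206) and blue at (221,228).
- **Boards:** finned at (417,238) is mine. The transformer board is at (362,240) and the capacitor board at (387,184).
- **Trays:** the empty tray at (273,199) is mine. The divided box is at (228,95).

Next, close crops.

```bash
cat > h.py <<'E'
import numpy as np, cv2
from scipy.spatial.transform import Rotation as R
from scipy.optimize import least_squares
def cam(d):
    f=210/np.tan(np.radians(d['vfov'])/2)
    return f,d['cx'],d['cy'],d['k1'],R.from_rotvec(d['rvec']).as_matrix(),np.array(d['tvec'])
def proj(d,P):
    f,cx,cy,k,M,t=cam(d);c=np.atleast_2d(P)@M.T+t;s=c[:,:2]/c[:,2:]
    s=s*(1+k*(s**2).sum(1,keepdims=True));return s*f+[cx,cy]
def ray(d,uv):
    f,cx,cy,k,M,t=cam(d);s0=(np.array(uv,float)-[cx,cy])/f;s=s0.copy()
    for _ in range(20): s=s0/(1+k*(s@s))
    v=M.T@np.r_[s,1];return -M.T@t,v/np.linalg.norm(v)
def onz(d,uv,z):
    o,v=ray(d,uv);return o+v*(z-o[2])/v[2]
def tri(obs):
    A=np.zeros((3,3));b=np.zeros(3);rs=[]
    for d,uv in obs:
        o,v=ray(d,uv);Q=np.eye(3)-np.outer(v,v);A+=Q;b+=Q@o;rs.append((Q,o))
    p=np.linalg.solve(A,b);return p,[round(float(np.linalg.norm(Q@(p-o)))*1000,1) for Q,o in rs]
def save(d,n):
    import pickle;pickle.dump(d,open(f'pics/{n}.pkl','wb'));cv2.imwrite(f'pics/{n}.png',d['color'][:,:,::-1])
def load(n):
    import pickle;return pickle.load(open(f'pics/{n}.pkl','rb'))
def crop(n,x0,y0,w,h,s,out):
    im=cv2.imread(f'pics/{n}.png')[y0:y0+h,x0:x0+w];im=cv2.resize(im,None,fx=s,fy=s,interpolation=cv2.INTER_CUBIC)
    im=np.clip(im.astype(float)*1.6,0,255).astype(np.uint8)
    for i in range(0,w,10): cv2.line(im,(i*s,0),(i*s,6 if i%50 else 14),(0,0,255),1); 
    for i in range(0,h,10): cv2.line(im,(0,i*s),(6,i*s),(0,0,255),1)
    cv2.imwrite(f'pics/{out}.png',im)
E
python3 - <<'E'
from workcell import viewer
from h import *
for n in('side','top'): save(viewer.get_image(n),n+'1')
crop('top1',110,150,210,100,3,'ctA'); crop('top1',340,160,110,105,5,'ctB')
crop('side1',230,135,110,105,5,'csA'); crop('side1',230,255,150,100,5,'csB')
E
```

```text
(no output)
```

View pics/ctA.png

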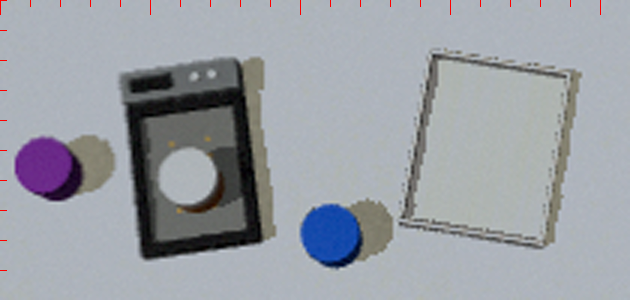

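View pics/ctB.png

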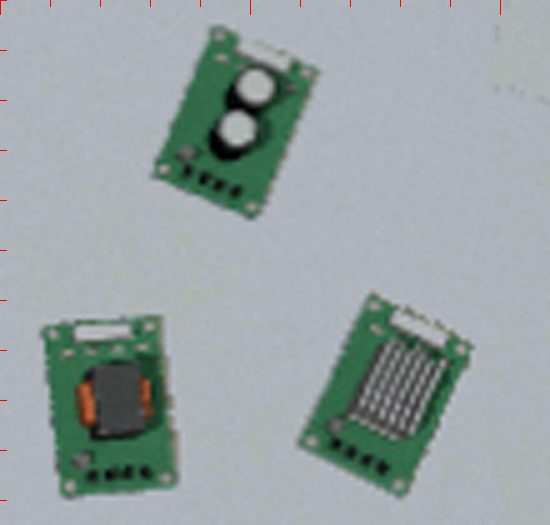

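View pics/csA.png

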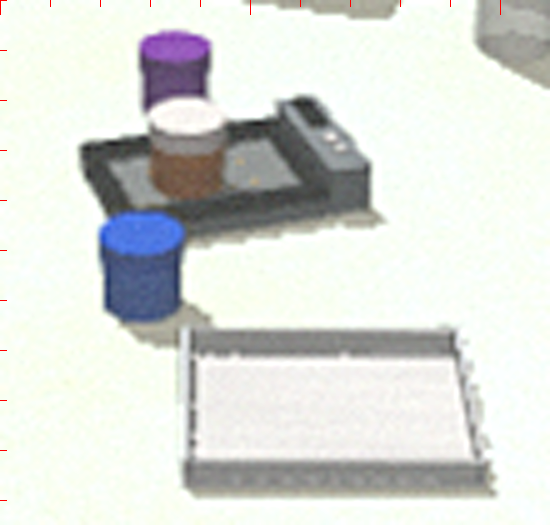

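View pics/csB.png

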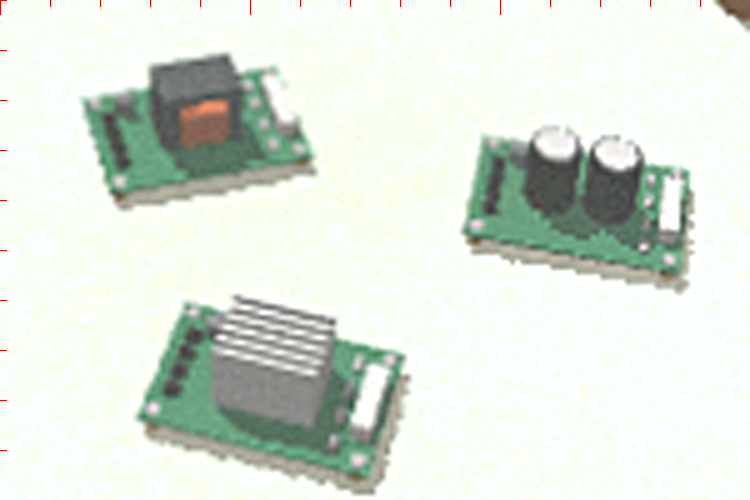

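The crops show white-lidded amber jar in the nest (lid top centre top(172.7,208.7), side(267.8,158.2)), and the parallel-finned board at top(420,238), side(285,322); those are the right ones. Measuring.

Run:
```python
from h import *
np.set_printoptions(precision=4,suppress=True)
T,S=load('top1'),load('side1')
tA=lambda x,y:(x/3+110,y/3+150)
tB=lambda x,y:(x/5+340,y/5+160)
sA=lambda x,y:(x/5+230,y/5+135)
sB=lambda x,y:(x/5+230,y/5+255)
print('jar lid',tri([(T,tA(188,176)),(S,sA(189,116))]))
print('hs top',tri([(T,tB(400,389)),(S,sB(275,335))]))
for a,b in [((432,50),(455,328)),((578,72),(490,462)),((547,246),(185,462)),((402,223),(182,328))]:
    print('tray',tri([(T,tA(*a)),(S,sA(*b))]), onz(T,tA(*a),.018))
c=[onz(T,tB(*p),.008) for p in((373,293),(471,347),(403,497),(299,443))]
print('board top z.008',c,np.mean(c,0))
c=[onz(S,sB(*p),.008) for p in((187,301),(404,353),(360,475),(140,418))]
print('board side z.008',c,np.mean(c,0))
c=[onz(T,tA(*p),.022) for p in((125,105),(243,92),(262,240),(143,259))]
print('rim top .022',c,np.mean(c,0))
for a,b in [((120,74),(281,100)),((238,58),(372,170))]:
    print('block',tri([(T,tA(*a)),(S,sA(*b))]))
```

```text
jar lid (array([0.519 , 0.2689, 0.0584]), [1.1, 1.1])
hs top (array([ 0.4338, -0.3597,  0.0364]), [1.1, 1.1])
tray (array([0.6345, 0.0624, 0.0187]), [0.7, 0.7]) [0.6355 0.0623 0.018 ]
tray (array([ 0.6125, -0.0662,  0.0205]), [0.9, 0.9]) [ 0.6124 -0.0662  0.018 ]
tray (array([ 0.4596, -0.0348,  0.018 ]), [1.7, 1.7]) [ 0.4578 -0.0347  0.018 ]
tray (array([0.4817, 0.0902, 0.0179]), [1.1, 1.1]) [0.4806 0.0902 0.018 ]
board top z.008 [array([ 0.4878, -0.357 ,  0.008 ]), array([ 0.4579, -0.4065,  0.008 ]), array([ 0.3803, -0.365 ,  0.008 ]), array([ 0.4096, -0.3127,  0.008 ])] [ 0.4339 -0.3603  0.008 ]
board side z.008 [array([ 0.4105, -0.3121,  0.008 ]), array([ 0.4885, -0.3543,  0.008 ]), array([ 0.4573, -0.4064,  0.008 ]), array([ 0.3825, -0.3654,  0.008 ])] [ 0.4347 -0.3595  0.008 ]
rim top .022 [array([0.5906, 0.3336, 0.022 ]), array([0.5999, 0.2291, 0.022 ]), array([0.4676, 0.2112, 0.022 ]), array([0.4531, 0.3143, 0.022 ])] [0.5278 0.2721 0.022 ]
block (array([0.6054, 0.3367, 0.0325]), [10.4, 10.4])
block (array([0.6295, 0.2326, 0.0296]), [0.6, 0.6])
```

```bash
cat > go.py <<'E'
import sys,numpy as np
from workcell import r
from scipy.spatial.transform import Rotation as R
def go(x,y,z,jaw):
    o=r.get_obs();M=R.from_rotvec(o['ee_rot']).as_matrix()
    d=M.T@(np.array([x,y,z])-o['position'])
    a=np.arctan2(M[1,1],M[0,1]);t=-((jaw-a+np.pi/2)%np.pi-np.pi/2)
    print('t',o['time'],'pos',o['position'].round(4),'jaw',round(a,4),'tilt',M[2].round(4),'\nslide',d.round(4),'twist',round(t,4),'dist',np.linalg.norm(d).round(3),'F',np.round(o['force'],1),'gw',round(float(o['grip_width']),3),'q7',np.round(o['joint_pos'][6],2))
if __name__=='__main__': go(*map(float,sys.argv[1:]))
E
python3 go.py .519 .269 .15 1.708
```

```text
t 0.25 pos [0.1844 0.6231 0.2309] jaw 1.283 tilt [-0.e+00 -8.e-04 -1.e+00] 
slide [-0.4213 -0.2445  0.0811] twist -0.425 dist 0.494 F [0.  0.2 0.8] gw 0.999 q7 -0.06
```

{"op": "send_rows", "data": {
  "rows": [
    {"slide": [-0.035, -0.02, 0], "twist": -0.1, "grip": 0},
    {"slide": [-0.07, -0.04, 0], "twist": -0.2, "grip": 0},
    {"slide": [-0.105, -0.06, 0], "twist": -0.3, "grip": 0},
    {"slide": [-0.14, -0.08, 0], "twist": -0.4, "grip": 0},
    {"slide": [-0.175, -0.1, 0], "twist": -0.425, "grip": 0}
  ]
}}

```text
time: 0.67
position: [0.3249, 0.4761, 0.2313]
ee_rot: [-0.225, 3.134, 0.0]
force: [0.9, 0.5, 0.8]
grip_width: 0.996
```

```bash
python3 go.py .519 .269 .15 1.708
```

```text
t 0.6667 pos [0.3249 0.4761 0.2313] jaw 1.7142 tilt [-0.e+00  1.e-04 -1.e+00] 
slide [-0.1625 -0.2327  0.0813] twist 0.0062 dist 0.295 F [0.9 0.5 0.8] gw 0.996 q7 0.68
```

{"op": "send_rows", "data": {
  "rows": [
    {"slide": [-0.022, -0.033, 0.01], "twist": 0, "grip": 0},
    {"slide": [-0.045, -0.065, 0.02], "twist": 0, "grip": 0},
    {"slide": [-0.067, -0.097, 0.03], "twist": 0, "grip": 0},
    {"slide": [-0.09, -0.128, 0.04], "twist": 0, "grip": 0},
    {"slide": [-0.11, -0.158, 0.05], "twist": 0, "grip": 0}
  ]
}}

```text
time: 1.08
position: [0.4559, 0.3343, 0.1811]
ee_rot: [-0.214, 3.134, 0.0]
force: [0.4, 0.2, 1.0]
grip_width: 1.001
```

```bash
python3 - <<'E'
from workcell import viewer
from h import *
save(viewer.get_image('wrist'),'w2')
E
python3 go.py .519 .269 .15 1.708
```

```text
t 1.1333 pos [0.4606 0.3266 0.1791] jaw 1.6991 tilt [-5.0e-04 -4.7e-03 -1.0e+00] 
slide [-0.0506 -0.0645  0.0294] twist -0.0089 dist 0.087 F [ 3.6 -6.9 -1.6] gw 1.001 q7 1.04
```

View pics/w2.png

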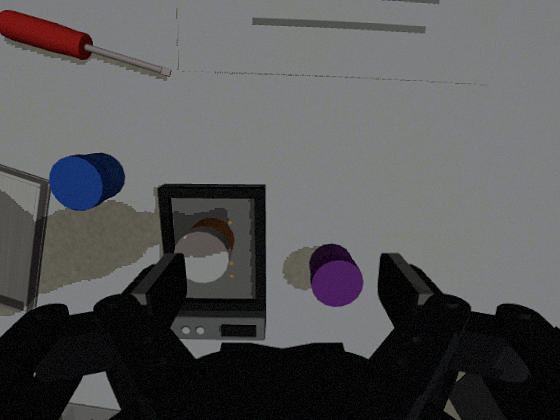

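Run:
```python
from h import *
crop('w2',140,170,145,180,4,'cw2')
```

```text
(no output)
```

View pics/cw2.png

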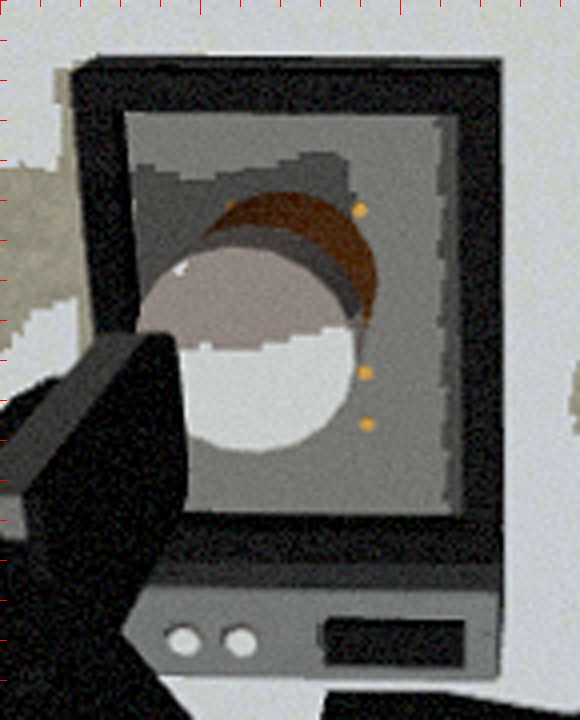

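Run:
```python
from h import *
np.set_printoptions(precision=4,suppress=True)
T,S,W=load('top1'),load('side1'),load('w2')
w=lambda x,y:(x/4+140,y/4+170)
print('cam',ray(W,(280,200))[0])
print('jar',tri([(T,(172.7,208.7)),(S,(267.8,158.2)),(W,w(246,349))]),tri([(T,(172.7,208.7)),(W,w(246,349))]),onz(W,w(246,349),.06))
a,b=onz(W,w(72,72),.022),onz(W,w(500,65),.022);print('rim -x corners',a,b,np.linalg.norm(a-b))
c=onz(W,w(497,588),.034),onz(W,w(497,678),.034);print('block',c)
ex=(np.array(c[1])-b)[:2];print('ang',np.arctan2(ex[1],ex[0]), np.arctan2(*(a-b)[[1,0]])-np.pi/2)
# rim inner right floor / top edge
for p in((458,116),(462,515)): print(onz(W,w(*p),.022))
for p in((443,116),(447,515)): print(onz(W,w(*p),.012))
```

```text
cam [0.3922 0.3247 0.324 ]
jar (array([0.5192, 0.2692, 0.0582]), [1.3, 0.9, 0.5]) (array([0.5184, 0.2693, 0.0591]), [0.9, 0.9]) [0.5188 0.2699 0.06  ]
rim -x corners [0.4708 0.215  0.022 ] [0.4553 0.3171 0.022 ] 0.10328565196969204
block (array([0.5894, 0.3334, 0.034 ]), array([0.6167, 0.3367, 0.034 ]))
ang 0.1205509454354065 -2.9902231099217715
[0.4691 0.3086 0.022 ]
[0.5767 0.3219 0.022 ]
[0.4721 0.3044 0.012 ]
[0.5834 0.3177 0.012 ]
```

```bash
python3 go.py .519 .2693 .10 1.70
```

```text
t 1.1333 pos [0.4606 0.3266 0.1791] jaw 1.6991 tilt [-5.0e-04 -4.7e-03 -1.0e+00] 
slide [-0.0506 -0.0639  0.0794] twist -0.0009 dist 0.114 F [ 3.6 -6.9 -1.6] gw 1.001 q7 1.04
```

{"op": "send_rows", "data": {
  "rows": [
    {"slide": [-0.015, -0.02, 0.015], "twist": 0, "grip": 0},
    {"slide": [-0.03, -0.04, 0.03], "twist": 0, "grip": 0},
    {"slide": [-0.045, -0.06, 0.045], "twist": 0, "grip": 0},
    {"slide": [-0.05, -0.063, 0.06], "twist": 0, "grip": 0},
    {"slide": [-0.05, -0.063, 0.06], "twist": 0, "grip": 0}
  ]
}}

```text
time: 1.55
position: [0.5126, 0.2778, 0.1184]
ee_rot: [0.21, -3.131, 0.005]
force: [-1.0, 0.5, 0.6]
grip_width: 0.999
```

```bash
python3 go.py .519 .2693 .028 1.70
```

```text
t 1.55 pos [0.5126 0.2778 0.1184] jaw 1.7044 tilt [ 0.0034 -0.0029 -1.    ] 
slide [-0.0055 -0.009   0.0904] twist 0.0044 dist 0.091 F [-1.   0.5  0.6] gw 0.999 q7 1.2
```

{"op": "send_rows", "data": {
  "rows": [
    {"slide": [-0.005, -0.009, 0.01], "twist": 0.004, "grip": 0},
    {"slide": [-0.005, -0.009, 0.02], "twist": 0.004, "grip": 0},
    {"slide": [-0.005, -0.009, 0.02], "twist": 0.004, "grip": 0}
  ]
}}

```text
time: 1.8
position: [0.5178, 0.2722, 0.0997]
ee_rot: [0.209, -3.133, 0.002]
force: [0.1, 0.3, -0.1]
grip_width: 0.998
```

```bash
python3 go.py .519 .2693 .028 1.70
```

```text
t 1.8 pos [0.5178 0.2722 0.0997] jaw 1.7043 tilt [ 1.9e-03 -8.0e-04 -1.0e+00] 
slide [-0.001  -0.003   0.0717] twist 0.0043 dist 0.072 F [ 0.1  0.3 -0.1] gw 0.998 q7 1.22
```

{"op": "send_rows", "data": {
  "rows": [
    {"slide": [-0.001, -0.003, 0.02], "twist": 0.004, "grip": 0},
    {"slide": [-0.001, -0.003, 0.04], "twist": 0.004, "grip": 0},
    {"slide": [-0.001, -0.003, 0.06], "twist": 0.004, "grip": 0},
    {"slide": [-0.001, -0.003, 0.071], "twist": 0.004, "grip": 0},
    {"slide": [-0.001, -0.003, 0.071], "twist": 0.004, "grip": 0}
  ]
}}

```text
time: 2.22
position: [0.5183, 0.2695, 0.0282]
ee_rot: [0.204, -3.132, 0.003]
force: [-0.8, 0.1, -0.0]
grip_width: 1.0
```

```bash
python3 go.py .519 .2693 .028 1.70
python3 - <<'E'
from workcell import viewer
from h import *
save(viewer.get_image('wrist'),'w3');save(viewer.get_image('side'),'s3');crop('s3',190,90,150,120,5,'cs3')
E
```

```text
t 2.2167 pos [0.5183 0.2695 0.0282] jaw 1.7012 tilt [ 0.0035 -0.0014 -1.    ] 
slide [-0.0006 -0.0003  0.0002] twist 0.0012 dist 0.001 F [-0.8  0.1 -0. ] gw 1.0 q7 1.24
```

View pics/w3.png

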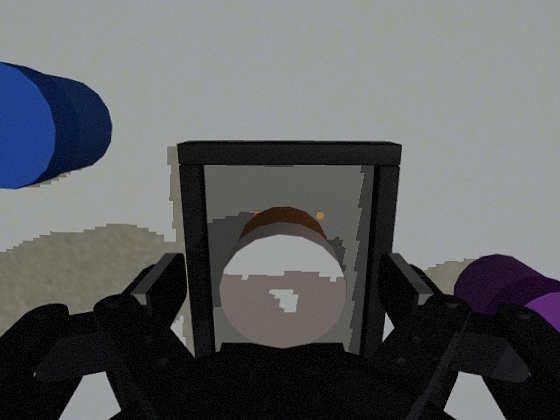

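View pics/cs3.png

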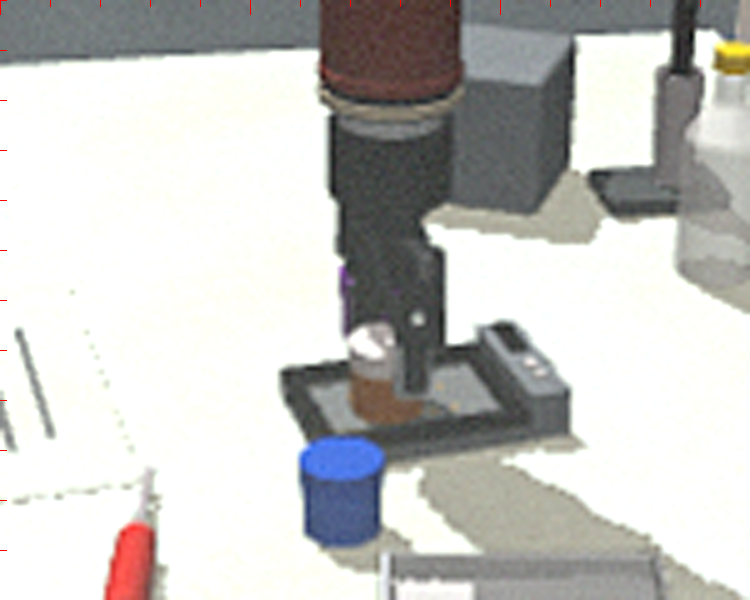

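Run:
```python
from h import *
S,W=load('s3'),load('w3')
print(onz(W,(283,288),.06))
P=np.array([.5183,.2695,0]);ey=np.array([np.cos(1.701),np.sin(1.701),0])
q=(proj(S,[P-ey*.05+[0,0,.04],[.519,.2693,.06]])-[190,90])*5;print(q)
```

```text
[0.51653972 0.26899956 0.06      ]
[[411.29339458 403.43354073]
 [387.26815495 338.73876853]]
```

{"op": "send_rows", "data": {
  "rows": [
    {"slide": [0, 0, 0], "twist": 0, "grip": 255},
    {"slide": [0, 0, 0], "twist": 0, "grip": 255},
    {"slide": [0, 0, 0], "twist": 0, "grip": 255},
    {"slide": [0, 0, 0], "twist": 0, "grip": 255},
    {"slide": [0, 0, 0], "twist": 0, "grip": 255}
  ]
}}

```text
time: 2.73
position: [0.5209, 0.27, 0.0317]
ee_rot: [-0.203, 3.133, 0.002]
force: [-0.8, 0.2, 6.1]
grip_width: 0.568
```

{"op": "send_rows", "data": {
  "rows": [
    {"slide": [0, 0, 0], "twist": 0, "grip": 255},
    {"slide": [0, 0, 0], "twist": 0, "grip": 255},
    {"slide": [0, 0, -0.01], "twist": 0, "grip": 255},
    {"slide": [0, 0, -0.02], "twist": 0, "grip": 255},
    {"slide": [0, 0, -0.03], "twist": 0, "grip": 255}
  ]
}}

```text
time: 3.15
position: [0.5203, 0.2696, 0.0616]
ee_rot: [-0.203, 3.135, 0.0]
force: [0.4, 0.5, -1.0]
grip_width: 0.566
```

```bash
python3 go.py .547 .0129 .1 1.70
python3 - <<'E'
from workcell import viewer
from h import *
save(viewer.get_image('wrist'),'w4');save(viewer.get_image('side'),'s4');crop('s4',190,90,150,120,5,'cs4')
E
```

```text
t 3.15 pos [0.5203 0.2696 0.0616] jaw 1.6999 tilt [-3.e-04  1.e-04 -1.e+00] 
slide [ 0.0066 -0.258  -0.0384] twist -0.0001 dist 0.261 F [ 0.4  0.5 -1. ] gw 0.566 q7 1.23
```

View pics/cs4.png

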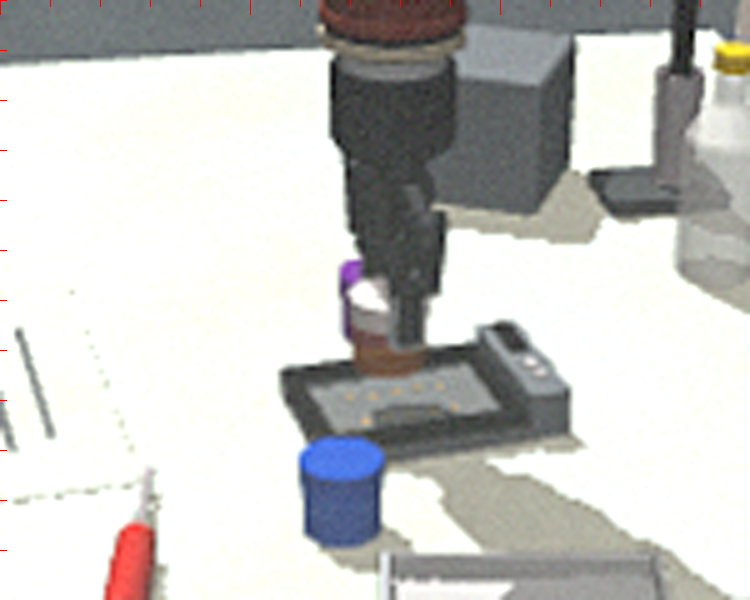

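{"op": "send_rows", "data": {
  "rows": [
    {"slide": [0, 0, -0.03], "twist": 0, "grip": 255},
    {"slide": [0, 0, -0.06], "twist": 0, "grip": 255},
    {"slide": [0, -0.025, -0.075], "twist": 0, "grip": 255},
    {"slide": [0, -0.055, -0.075], "twist": 0, "grip": 255},
    {"slide": [0, -0.085, -0.075], "twist": 0, "grip": 255}
  ]
}}

```text
time: 3.67
position: [0.5318, 0.1852, 0.1368]
ee_rot: [-0.205, 3.132, 0.002]
force: [0.4, -0.5, -0.8]
grip_width: 0.57
```

{"op": "send_rows", "data": {
  "rows": [
    {"slide": [0, -0.03, 0], "twist": 0, "grip": 255},
    {"slide": [0, -0.06, 0], "twist": 0, "grip": 255},
    {"slide": [0, -0.09, 0], "twist": 0, "grip": 255},
    {"slide": [0, -0.12, 0], "twist": 0, "grip": 255},
    {"slide": [0.005, -0.15, 0], "twist": 0, "grip": 255}
  ]
}}

```text
time: 4.08
position: [0.5459, 0.0345, 0.1355]
ee_rot: [-0.203, 3.134, 0.0]
force: [-0.4, -0.4, -0.5]
grip_width: 0.564
```

```bash
python3 go.py .547 .0129 .1 1.70
```

```text
t 4.0833 pos [0.5459 0.0345 0.1355] jaw 1.7001 tilt [-8.e-04  0.e+00 -1.e+00] 
slide [ 0.0018 -0.0216  0.0355] twist 0.0001 dist 0.042 F [-0.4 -0.4 -0.5] gw 0.564 q7 1.64
```

{"op": "send_rows", "data": {
  "rows": [
    {"slide": [0.001, -0.012, 0.01], "twist": 0, "grip": 255},
    {"slide": [0.001, -0.021, 0.03], "twist": 0, "grip": 255},
    {"slide": [0.001, -0.021, 0.05], "twist": 0, "grip": 255},
    {"slide": [0.001, -0.021, 0.07], "twist": 0, "grip": 255},
    {"slide": [0.001, -0.021, 0.085], "twist": 0, "grip": 255}
  ]
}}

```text
time: 4.5
position: [0.5466, 0.0146, 0.0489]
ee_rot: [0.202, -3.134, 0.0]
force: [0.1, 0.3, -0.7]
grip_width: 0.565
```

```bash
python3 go.py .547 .0129 .025 1.70;python3 - <<'E'
from workcell import viewer
from h import *
save(viewer.get_image('side'),'s5');crop('s5',230,130,130,120,5,'cs5')
E
```

```text
t 4.5 pos [0.5466 0.0146 0.0489] jaw 1.6994 tilt [ 9.e-04  0.e+00 -1.e+00] 
slide [-0.0002 -0.0017  0.0239] twist -0.0006 dist 0.024 F [ 0.1  0.3 -0.7] gw 0.565 q7 1.72
```

View pics/cs5.png

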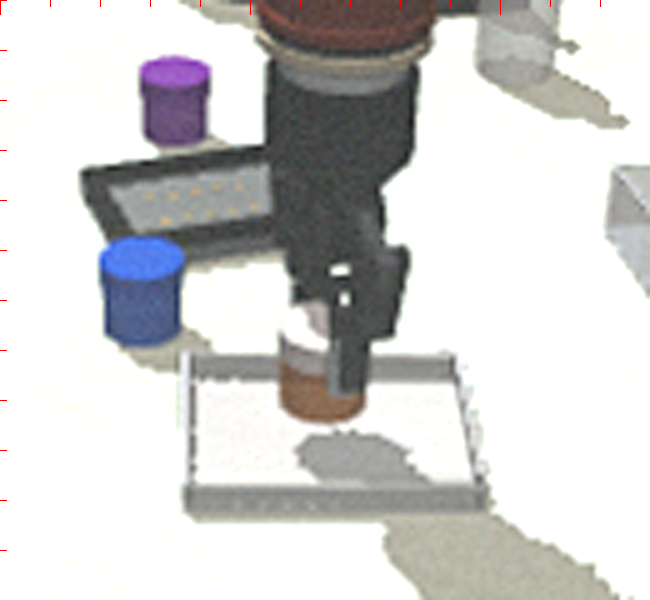

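Jar is held upright over the tray middle (crop 322,370), shadow at (350,455). I'll lower it slowly.

{"op": "send_rows", "data": {
  "rows": [
    {"slide": [0, -0.001, 0.008], "twist": 0, "grip": 255},
    {"slide": [0, -0.001, 0.015], "twist": 0, "grip": 255},
    {"slide": [0, -0.001, 0.02], "twist": 0, "grip": 255},
    {"slide": [0, -0.001, 0.022], "twist": 0, "grip": 255},
    {"slide": [0, -0.001, 0.022], "twist": 0, "grip": 255}
  ]
}}

```text
time: 4.97
position: [0.5474, 0.014, 0.0283]
ee_rot: [0.203, -3.135, 0.0]
force: [0.4, -0.1, -0.3]
grip_width: 0.57
```

```bash
python3 go.py .547 .0129 .024 1.70;python3 - <<'E'
from workcell import viewer
from h import *
save(viewer.get_image('side'),'s6');crop('s6',260,170,80,80,7,'cs6')
E
```

```text
t 4.9667 pos [0.5474 0.014  0.0283] jaw 1.7001 tilt [ 0. -0. -1.] 
slide [ 0.0005 -0.001   0.0043] twist 0.0001 dist 0.004 F [ 0.4 -0.1 -0.3] gw 0.57 q7 1.74
```

View pics/cs6.png

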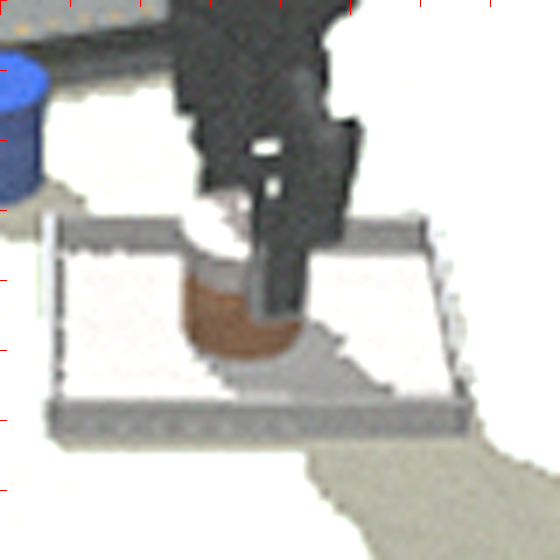

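Close to the floor, no contact yet. I'll descend in 1 mm steps while watching the force.

{"op": "send_rows", "data": {
  "rows": [
    {"slide": [0, 0, 0.001], "twist": 0, "grip": 255},
    {"slide": [0, 0, 0.002], "twist": 0, "grip": 255},
    {"slide": [0, 0, 0.003], "twist": 0, "grip": 255},
    {"slide": [0, 0, 0.004], "twist": 0, "grip": 255}
  ]
}}

```text
time: 5.35
position: [0.5475, 0.014, 0.0245]
ee_rot: [-0.203, 3.135, 0.0]
force: [-0.7, 0.4, -0.8]
grip_width: 0.568
```

{"op": "send_rows", "data": {
  "rows": [
    {"slide": [0, 0, 0.001], "twist": 0, "grip": 255},
    {"slide": [0, 0, 0.002], "twist": 0, "grip": 255},
    {"slide": [0, 0, 0.002], "twist": 0, "grip": 255}
  ]
}}

```text
time: 5.6
position: [0.5475, 0.0139, 0.0237]
ee_rot: [0.202, -3.135, -0.001]
force: [-7.6, -0.8, 17.8]
grip_width: 0.566
```

Contact at 0.0237, which matches the measurement. Easing up 1 mm and releasing.

{"op": "send_rows", "data": {
  "rows": [
    {"slide": [0, 0, -0.0015], "twist": 0, "grip": 255},
    {"slide": [0, 0, -0.0015], "twist": 0, "grip": 80},
    {"slide": [0, 0, -0.0015], "twist": 0, "grip": 60},
    {"slide": [0, 0, -0.0015], "twist": 0, "grip": 60},
    {"slide": [0, 0, -0.0015], "twist": 0, "grip": 60}
  ]
}}

```text
time: 6.02
position: [0.5473, 0.0139, 0.0236]
ee_rot: [0.203, -3.135, 0.0]
force: [-0.2, -0.3, -0.0]
grip_width: 0.762
```

```bash
python3 go.py .547 .0129 .024 1.70;python3 - <<'E'
from workcell import viewer
from h import *
save(viewer.get_image('wrist'),'w7')
E
```

```text
t 6.0167 pos [0.5473 0.0139 0.0236] jaw 1.7 tilt [ 3.e-04 -1.e-04 -1.e+00] 
slide [ 0.0004 -0.001  -0.0004] twist -0.0 dist 0.001 F [-0.2 -0.3 -0. ] gw 0.762 q7 1.74
```

View pics/w7.png

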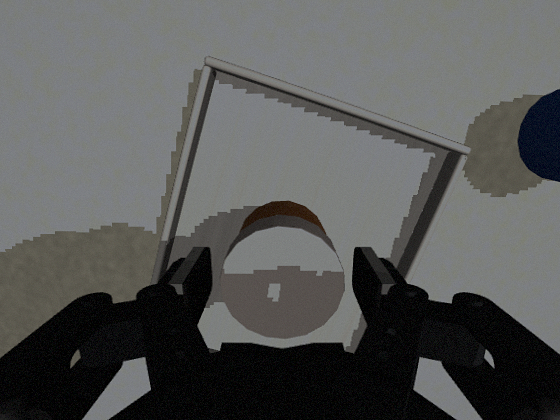

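The jar stands free, lid at (284,282) with clear gaps to both pads. Rising and heading for the board.

{"op": "send_rows", "data": {
  "rows": [
    {"slide": [0, 0, -0.02], "twist": 0, "grip": 60},
    {"slide": [0, 0, -0.05], "twist": 0, "grip": 60},
    {"slide": [0, 0, -0.085], "twist": 0, "grip": 0},
    {"slide": [0, 0, -0.12], "twist": 0, "grip": 0},
    {"slide": [0, -0.02, -0.14], "twist": 0, "grip": 0}
  ]
}}

```text
time: 6.48
position: [0.551, -0.0022, 0.1674]
ee_rot: [-0.21, 3.131, 0.003]
force: [1.7, 0.8, -0.2]
grip_width: 1.0
```

```bash
python3 go.py .434 -.36 .16 1.067;python3 - <<'E'
from workcell import viewer
from h import *
save(viewer.get_image('top'),'t8');crop('t8',230,150,100,100,6,'ct8')
E
```

```text
t 6.4833 pos [ 0.551  -0.0022  0.1674] jaw 1.7048 tilt [-0.0034  0.0018 -1.    ] 
slide [ 0.1638 -0.339   0.0062] twist 0.6378 dist 0.377 F [ 1.7  0.8 -0.2] gw 1.0 q7 1.7
```

View pics/ct8.png

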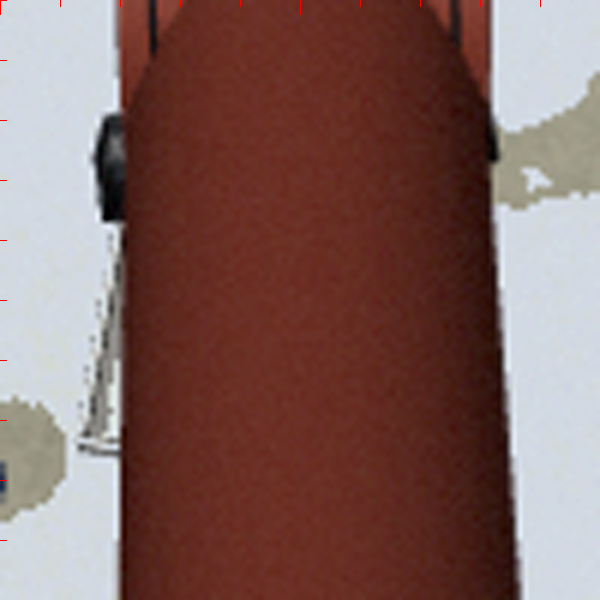

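{"op": "send_rows", "data": {
  "rows": [
    {"slide": [0.015, -0.03, 0], "twist": 0.1, "grip": 0},
    {"slide": [0.03, -0.062, 0], "twist": 0.2, "grip": 0},
    {"slide": [0.045, -0.094, 0], "twist": 0.3, "grip": 0},
    {"slide": [0.06, -0.126, 0], "twist": 0.4, "grip": 0},
    {"slide": [0.075, -0.158, 0], "twist": 0.5, "grip": 0}
  ]
}}

```text
time: 6.95
position: [0.495, -0.1738, 0.1636]
ee_rot: [0.587, 3.086, 0.0]
force: [0.9, -0.2, -0.6]
grip_width: 0.999
```

```bash
python3 go.py .434 -.36 .16 1.067
```

```text
t 6.95 pos [ 0.495  -0.1738  0.1636] jaw 1.195 tilt [-1.e-04  0.e+00 -1.e+00] 
slide [-0.0116 -0.1956  0.0036] twist 0.128 dist 0.196 F [ 0.9 -0.2 -0.6] gw 0.999 q7 1.53
```

{"op": "send_rows", "data": {
  "rows": [
    {"slide": [-0.002, -0.03, 0], "twist": 0.06, "grip": 0},
    {"slide": [-0.004, -0.06, 0], "twist": 0.128, "grip": 0},
    {"slide": [-0.005, -0.09, 0], "twist": 0.128, "grip": 0},
    {"slide": [-0.007, -0.115, 0], "twist": 0.128, "grip": 0},
    {"slide": [-0.008, -0.125, 0], "twist": 0.128, "grip": 0}
  ]
}}

```text
time: 7.37
position: [0.4559, -0.2955, 0.1638]
ee_rot: [-0.783, -3.043, 0.002]
force: [-0.3, -0.4, 0.5]
grip_width: 0.999
```

```bash
python3 go.py .434 -.36 .16 1.067;python3 - <<'E'
from workcell import viewer
from h import *
save(viewer.get_image('wrist'),'w9');save(viewer.get_image('top'),'t9');crop('t9',230,150,100,100,6,'ct9')
E
```

```text
t 7.3667 pos [ 0.4559 -0.2955  0.1638] jaw 1.0673 tilt [-3.0e-04 -1.4e-03 -1.0e+00] 
slide [-0.0119 -0.067   0.0039] twist 0.0003 dist 0.068 F [-0.3 -0.4  0.5] gw 0.999 q7 1.68
```

View pics/w9.png

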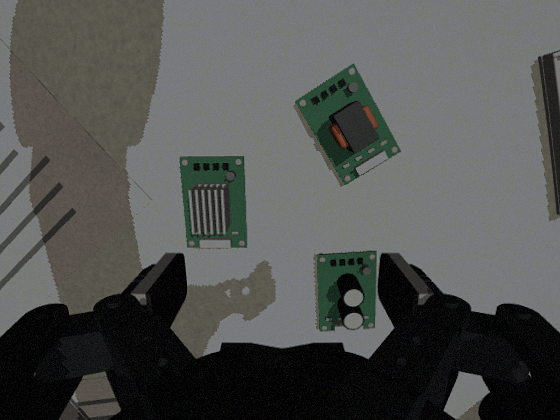

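View pics/ct9.png

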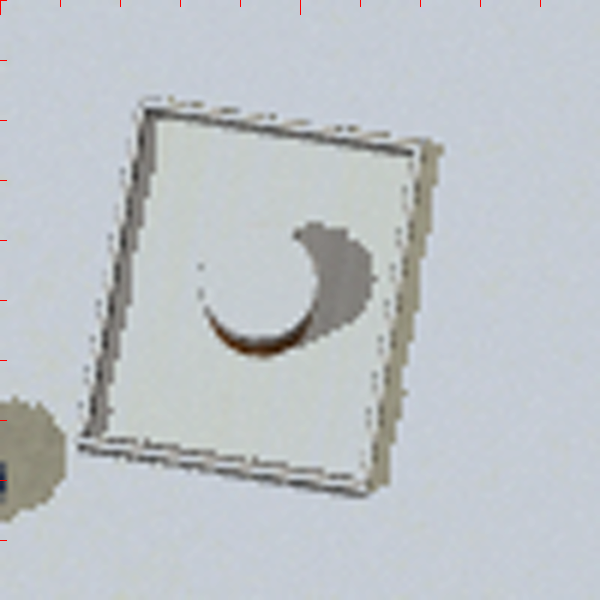

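Jar stands upright mid-tray (top crop 260,285). Wrist view: the finned board has corners (180,157),(244,156),(247,247),(186,248), the jaws are aligned with it. Cross-checking its position.

Run:
```python
from h import *
crop('w9',170,145,90,115,6,'cw9')
```

```text
(no output)
```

View pics/cw9.png

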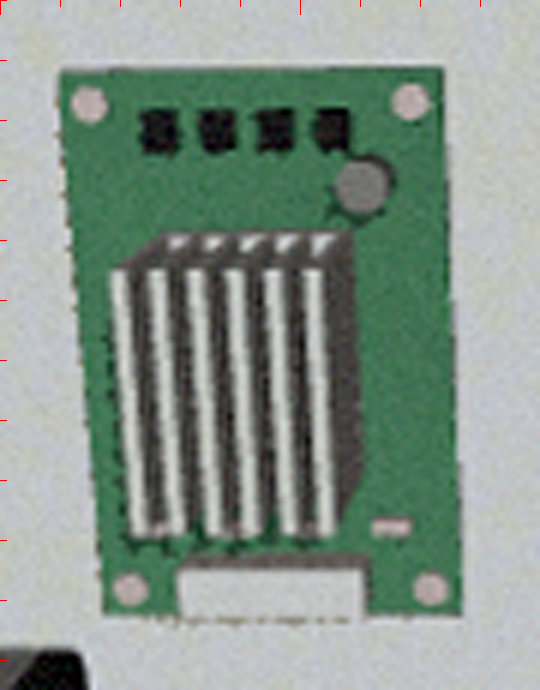

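```bash
python3 - <<'E'
from h import *
np.set_printoptions(precision=4,suppress=True)
T,S,W=load('top1'),load('side1'),load('w9')
w=lambda x,y:np.array((x/6+170,y/6+145))
c=np.array([onz(W,w(*p),.008) for p in((60,68),(443,68),(462,615),(104,615))]);print(c,c.mean(0))
print('ang',[np.arctan2(*(c[i]-c[j])[[1,0]]) for i,j in((2,1),(3,0))])
h=np.array([onz(W,w(*p),.038) for p in((112,268),(322,268),(338,537),(133,537))]);print(h,h.mean(0))
for i,j in((3,0),(2,1)): print(np.arctan2(*(h[i]-h[j])[[1,0]]))
print(tri([(T,(420,237.8)),(S,(285,322)),(W,w(226,402))]))
E
python3 go.py .434 -.36 .16 1.067
```

```text
[[ 0.3823 -0.3637  0.008 ]
 [ 0.4112 -0.3117  0.008 ]
 [ 0.4905 -0.3549  0.008 ]
 [ 0.4618 -0.4075  0.008 ]] [ 0.4364 -0.3594  0.008 ]
ang [np.float64(-0.49915916945177846), np.float64(-0.5036526695366355)]
[[ 0.4115 -0.3629  0.038 ]
 [ 0.4261 -0.3365  0.038 ]
 [ 0.4619 -0.3557  0.038 ]
 [ 0.4472 -0.3824  0.038 ]] [ 0.4367 -0.3594  0.038 ]
-0.502144689173839
-0.4923610669828464
(array([ 0.4347, -0.3596,  0.0364]), [2.0, 0.3, 1.8])
t 7.4667 pos [ 0.457  -0.2936  0.1636] jaw 1.0681 tilt [ 1.e-04 -9.e-04 -1.e+00] 
slide [-0.0118 -0.0693  0.0037] twist 0.0011 dist 0.07 F [0.7 1.  1. ] gw 0.999 q7 1.68
```

```bash
python3 go.py .4355 -.3595 .10 1.070
```

```text
t 7.4667 pos [ 0.457  -0.2936  0.1636] jaw 1.0681 tilt [ 1.e-04 -9.e-04 -1.e+00] 
slide [-0.0129 -0.0681  0.0637] twist -0.0019 dist 0.094 F [0.7 1.  1. ] gw 0.999 q7 1.68
```

{"op": "send_rows", "data": {
  "rows": [
    {"slide": [-0.004, -0.02, 0.01], "twist": 0, "grip": 0},
    {"slide": [-0.008, -0.04, 0.025], "twist": 0, "grip": 0},
    {"slide": [-0.013, -0.06, 0.04], "twist": 0, "grip": 0},
    {"slide": [-0.013, -0.068, 0.06], "twist": 0, "grip": 0},
    {"slide": [-0.013, -0.068, 0.06], "twist": 0, "grip": 0}
  ]
}}

```text
time: 7.88
position: [0.435, -0.3566, 0.1004]
ee_rot: [-0.776, -3.039, -0.001]
force: [-0.5, 1.0, -0.3]
grip_width: 1.002
```

```bash
python3 go.py .4355 -.3595 .012 1.070;python3 - <<'E'
from workcell import viewer
from h import *
save(viewer.get_image('wrist'),'w10')
E
```

```text
t 7.8833 pos [ 0.435  -0.3566  0.1004] jaw 1.0709 tilt [ 5.3e-03 -6.0e-04 -1.0e+00] 
slide [-0.0023 -0.0022  0.0883] twist 0.0009 dist 0.088 F [-0.5  1.  -0.3] gw 1.002 q7 1.89
```

View pics/w10.png

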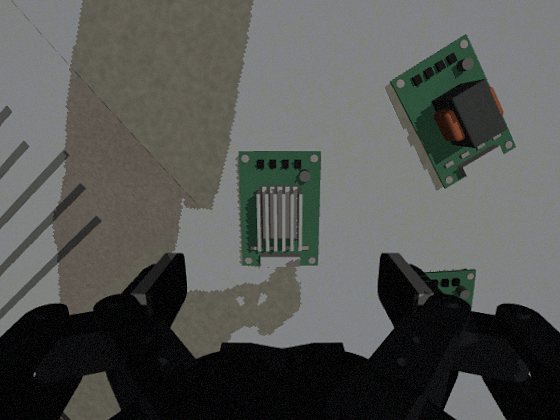

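Run:
```python
from h import *
np.set_printoptions(precision=4,suppress=True)
T=load('top1');W=load('w10')
ey=np.array([np.cos(1.07),np.sin(1.07)]);ex=np.array([np.cos(-.5),np.sin(-.5)]);c=np.array([.4355,-.3595])
for p in((220,27),(318,68),(257,217),(153,178)):
    q=onz(T,(p[0]/5+340,p[1]/5+160),.008)[:2]-c;print('cap x,y',q@ex,q@ey)
for p in((161,320),(42,332),(66,497),(178,485)):
    q=onz(T,(p[0]/5+340,p[1]/5+160),.008)[:2]-c;print('trafo',q@ex,q@ey)
print(onz(W,(279,218),.038))
```

```text
cap x,y 0.13883291700469336 0.16047361010351766
cap x,y 0.14246263410362683 0.10422752318953545
cap x,y 0.053506171628193634 0.09891834198841894
cap x,y 0.047243878623368145 0.15681790840410162
trafo -0.019682888766881585 0.12032040299094475
trafo -0.05407492369833459 0.17287846674369653
trafo -0.1260447097731401 0.12398378637920575
trafo -0.09382092883733144 0.07519864684321874
[ 0.433  -0.3582  0.038 ]
```

Both neighbouring boards stay over 40 mm clear of the open fingers (nearest at x 54, y 99 mm in the board frame). Descending.

{"op": "send_rows", "data": {
  "rows": [
    {"slide": [-0.001, -0.001, 0.02], "twist": 0, "grip": 0},
    {"slide": [-0.001, -0.0015, 0.04], "twist": 0, "grip": 0},
    {"slide": [-0.001, -0.0015, 0.06], "twist": 0, "grip": 0},
    {"slide": [-0.001, -0.0015, 0.08], "twist": 0, "grip": 0},
    {"slide": [-0.001, -0.0015, 0.086], "twist": 0, "grip": 0}
  ]
}}

```text
time: 8.35
position: [0.4378, -0.3565, 0.0162]
ee_rot: [-0.771, -3.043, -0.003]
force: [-0.7, 0.5, -0.0]
grip_width: 1.004
```

```bash
python3 go.py .435 -.3592 .012 1.070;python3 - <<'E'
from workcell import viewer
from h import *
save(viewer.get_image('wrist'),'w11');save(viewer.get_image('side'),'s11');crop('s11',220,240,150,110,5,'cs11')
E
```

```text
t 8.35 pos [ 0.4378 -0.3565  0.0162] jaw 1.0748 tilt [ 0.0026  0.0012 -1.    ] 
slide [ 0.0011 -0.0038  0.0042] twist 0.0048 dist 0.006 F [-0.7  0.5 -0. ] gw 1.004 q7 1.97
```

View pics/w11.png

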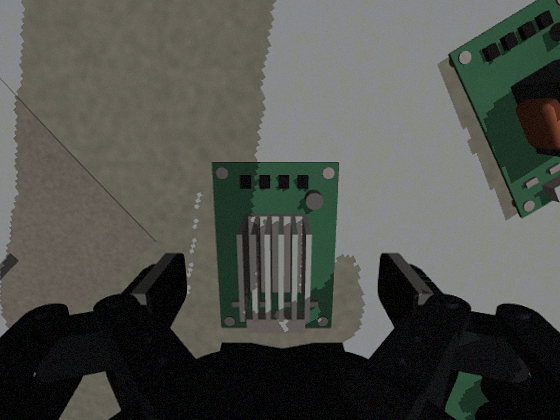

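View pics/cs11.png

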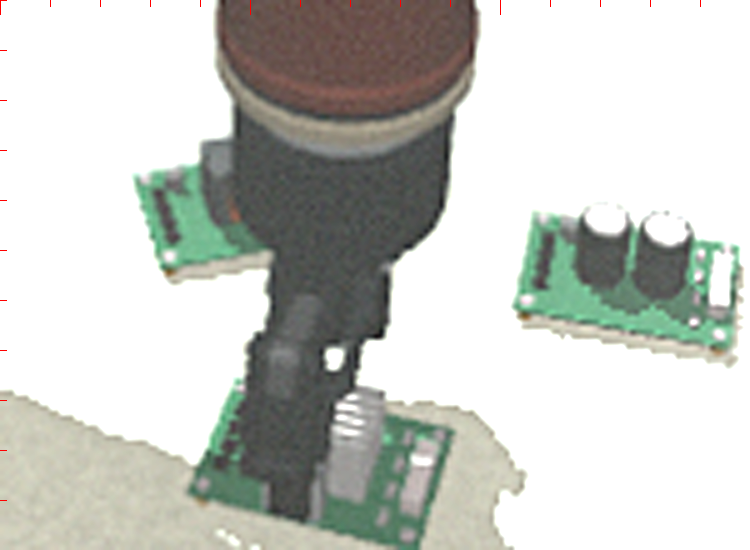

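Run:
```python
from h import *
np.set_printoptions(precision=4,suppress=True)
S,W=load('s11'),load('w11')
for p in((237,235),(311,235),(307,321),(245,321)): print(onz(W,p,.038))
for p in((212,163),(339,163),(329,327),(222,327)): print(onz(W,p,.008))
P=np.array([.4378,-.3565,0]);ey=np.array([np.cos(1.073),np.sin(1.073),0])
print((proj(S,[P-ey*.05+[0,0,.03],P-ey*.05+[0,0,.025]])-[220,240])*5)
print(proj(W,[P-ey*.043+[0,0,.025],P+ey*.043+[0,0,.025],P+[0,0,.036]]))
```

```text
[ 0.4119 -0.3632  0.038 ]
[ 0.426  -0.3372  0.038 ]
[ 0.4604 -0.3567  0.038 ]
[ 0.4477 -0.3804  0.038 ]
[ 0.3829 -0.3645  0.008 ]
[ 0.4113 -0.3119  0.008 ]
[ 0.4891 -0.3554  0.008 ]
[ 0.4614 -0.4067  0.008 ]
[[292.0454 517.3288]
 [291.7802 526.2042]]
[[188.2534 265.3671]
 [376.7776 265.5591]
 [282.6136 277.074 ]]
```

{"op": "send_rows", "data": {
  "rows": [
    {"slide": [0.0005, -0.003, 0.002], "twist": 0, "grip": 0},
    {"slide": [0.0005, -0.003, 0.003], "twist": 0, "grip": 0},
    {"slide": [0.0005, -0.003, 0.003], "twist": 0, "grip": 0}
  ]
}}

```text
time: 8.7
position: [0.4358, -0.3622, 0.0159]
ee_rot: [0.775, 3.043, -0.0]
force: [0.7, 0.1, -0.5]
grip_width: 0.997
```

```bash
python3 go.py .4362 -.3593 .013 1.070
```

```text
t 8.7 pos [ 0.4358 -0.3622  0.0159] jaw 1.0718 tilt [-1.6e-03  1.0e-04 -1.0e+00] 
slide [0.0011 0.0027 0.0029] twist 0.0018 dist 0.004 F [ 0.7  0.1 -0.5] gw 0.997 q7 1.98
```

{"op": "send_rows", "data": {
  "rows": [
    {"slide": [0.001, 0.0025, 0.003], "twist": 0, "grip": 0},
    {"slide": [0.001, 0.0025, 0.003], "twist": 0, "grip": 0},
    {"slide": [0.001, 0.0025, 0.003], "twist": 0, "grip": 0}
  ]
}}

```text
time: 8.95
position: [0.4357, -0.3588, 0.0119]
ee_rot: [0.775, 3.044, 0.0]
force: [-0.0, -1.0, 0.0]
grip_width: 1.001
```

{"op": "send_rows", "data": {
  "rows": [
    {"slide": [0, 0, 0], "twist": 0, "grip": 255},
    {"slide": [0, 0, 0], "twist": 0, "grip": 255},
    {"slide": [0, 0, 0], "twist": 0, "grip": 255},
    {"slide": [0, 0, 0], "twist": 0, "grip": 255},
    {"slide": [0, 0, 0], "twist": 0, "grip": 255}
  ]
}}

```text
time: 9.37
position: [0.4357, -0.3593, 0.0121]
ee_rot: [0.775, 3.044, -0.0]
force: [0.8, 0.9, 2.5]
grip_width: 0.339
```

{"op": "send_rows", "data": {
  "rows": [
    {"slide": [0, 0, 0], "twist": 0, "grip": 255},
    {"slide": [0, 0, 0], "twist": 0, "grip": 255},
    {"slide": [0, 0, 0], "twist": 0, "grip": 255}
  ]
}}

```text
time: 9.62
position: [0.4357, -0.3593, 0.0121]
ee_rot: [0.776, 3.044, -0.0]
force: [-1.2, -0.0, 3.3]
grip_width: 0.343
```

```bash
python3 go.py .4362 -.3593 .013 1.070
```

```text
t 9.6167 pos [ 0.4357 -0.3593  0.0121] jaw 1.0719 tilt [-5.e-04 -1.e-04 -1.e+00] 
slide [-0.0004  0.0003 -0.0009] twist 0.0019 dist 0.001 F [-1.2 -0.   3.3] gw 0.343 q7 1.97
```

{"op": "send_rows", "data": {
  "rows": [
    {"slide": [0, 0, -0.01], "twist": 0, "grip": 255},
    {"slide": [0, 0, -0.03], "twist": 0, "grip": 255},
    {"slide": [0, 0, -0.06], "twist": 0, "grip": 255},
    {"slide": [0, 0, -0.09], "twist": 0, "grip": 255},
    {"slide": [0, 0, -0.12], "twist": 0, "grip": 255}
  ]
}}

```text
time: 10.03
position: [0.4348, -0.3589, 0.1332]
ee_rot: [-0.776, -3.043, 0.0]
force: [0.4, 0.4, -1.6]
grip_width: 0.338
```

```bash
python3 go.py .529 .273 .15 1.7;python3 - <<'E'
from workcell import viewer
from h import *
save(viewer.get_image('wrist'),'w12');save(viewer.get_image('side'),'s12');crop('s12',220,200,150,140,5,'cs12')
E
```

```text
t 10.0333 pos [ 0.4348 -0.3589  0.1332] jaw 1.0714 tilt [ 1.2e-03 -3.0e-04 -1.0e+00] 
slide [ 0.2199  0.5999 -0.0167] twist -0.6286 dist 0.639 F [ 0.4  0.4 -1.6] gw 0.338 q7 1.87
```

View pics/w12.png

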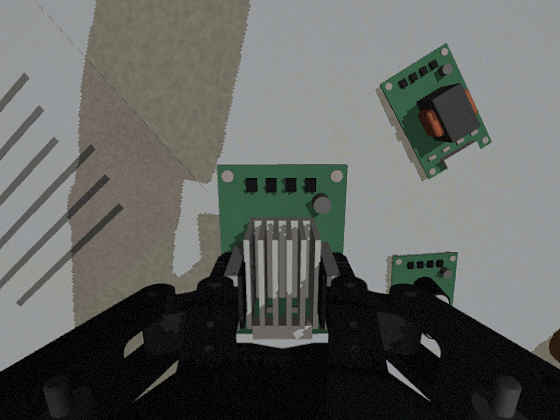

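View pics/cs12.png

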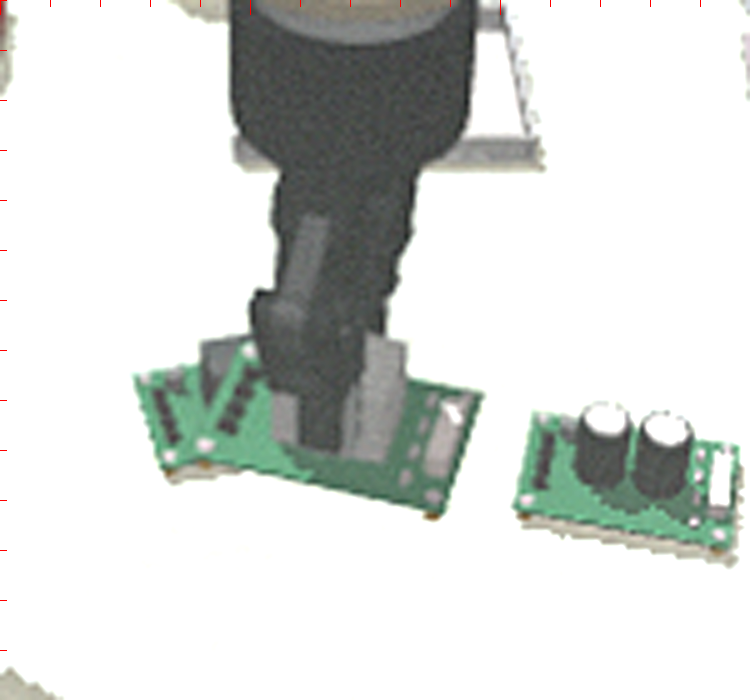

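{"op": "send_rows", "data": {
  "rows": [
    {"slide": [0.01, 0.02, -0.01], "twist": -0.05, "grip": 255},
    {"slide": [0.022, 0.05, -0.02], "twist": -0.12, "grip": 255},
    {"slide": [0.034, 0.08, -0.02], "twist": -0.2, "grip": 255},
    {"slide": [0.046, 0.11, -0.02], "twist": -0.28, "grip": 255},
    {"slide": [0.058, 0.14, -0.02], "twist": -0.36, "grip": 255}
  ]
}}

```text
time: 10.55
position: [0.451, -0.2069, 0.1517]
ee_rot: [-0.212, -3.134, -0.0]
force: [1.0, 0.1, -1.6]
grip_width: 0.34
```

```bash
python3 go.py .529 .273 .15 1.7
```

```text
t 10.55 pos [ 0.451  -0.2069  0.1517] jaw 1.4355 tilt [ 4.e-04  1.e-04 -1.e+00] 
slide [-0.0125  0.486   0.0017] twist -0.2645 dist 0.486 F [ 1.   0.1 -1.6] gw 0.34 q7 1.83
```

{"op": "send_rows", "data": {
  "rows": [
    {"slide": [-0.001, 0.035, 0], "twist": -0.06, "grip": 255},
    {"slide": [-0.002, 0.07, 0], "twist": -0.12, "grip": 255},
    {"slide": [-0.003, 0.105, 0], "twist": -0.18, "grip": 255},
    {"slide": [-0.004, 0.14, 0], "twist": -0.24, "grip": 255},
    {"slide": [-0.005, 0.175, 0], "twist": -0.264, "grip": 255}
  ]
}}

```text
time: 10.97
position: [0.4802, -0.0342, 0.1516]
ee_rot: [0.202, -3.134, -0.0]
force: [2.0, -0.3, -1.2]
grip_width: 0.339
```

```bash
python3 go.py .529 .273 .15 1.7
```

```text
t 10.9667 pos [ 0.4802 -0.0342  0.1516] jaw 1.6993 tilt [ 6.e-04  2.e-04 -1.e+00] 
slide [-0.0878  0.2984  0.0016] twist -0.0007 dist 0.311 F [ 2.  -0.3 -1.2] gw 0.339 q7 1.7
```

{"op": "send_rows", "data": {
  "rows": [
    {"slide": [-0.01, 0.035, 0], "twist": 0, "grip": 255},
    {"slide": [-0.02, 0.07, 0], "twist": 0, "grip": 255},
    {"slide": [-0.03, 0.105, 0], "twist": 0, "grip": 255},
    {"slide": [-0.04, 0.14, 0], "twist": 0, "grip": 255},
    {"slide": [-0.05, 0.175, 0], "twist": 0, "grip": 255}
  ]
}}

```text
time: 11.38
position: [0.5079, 0.1456, 0.1514]
ee_rot: [0.196, -3.134, 0.0]
force: [0.8, 0.3, -1.3]
grip_width: 0.339
```

```bash
python3 go.py .529 .273 .15 1.7;python3 - <<'E'
from workcell import viewer
from h import *
save(viewer.get_image('wrist'),'w13')
E
```

```text
t 11.3833 pos [0.5079 0.1456 0.1514] jaw 1.6958 tilt [ 1.e-03 -2.e-04 -1.e+00] 
slide [-0.0368  0.1238  0.0013] twist -0.0042 dist 0.129 F [ 0.8  0.3 -1.3] gw 0.339 q7 1.37
```

View pics/w13.png

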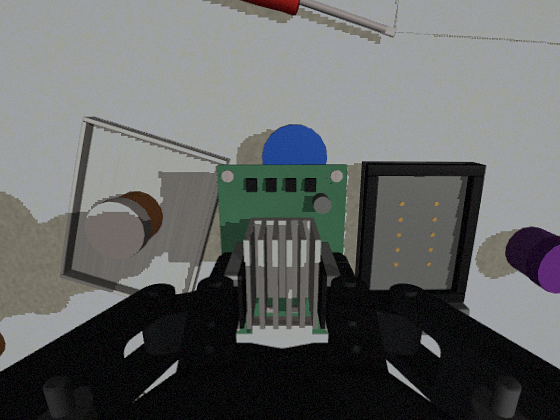

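Empty nest visible at (418,230); jar standing in tray at (115,225). Refining the nest pose in a crop.

Run:
```python
from workcell import viewer
from h import *
crop('w13',350,150,145,165,4,'cw13')
save(viewer.get_image('top'),'t13');crop('t13',140,160,70,85,7,'ct13')
```

```text
(no output)
```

View pics/cw13.png

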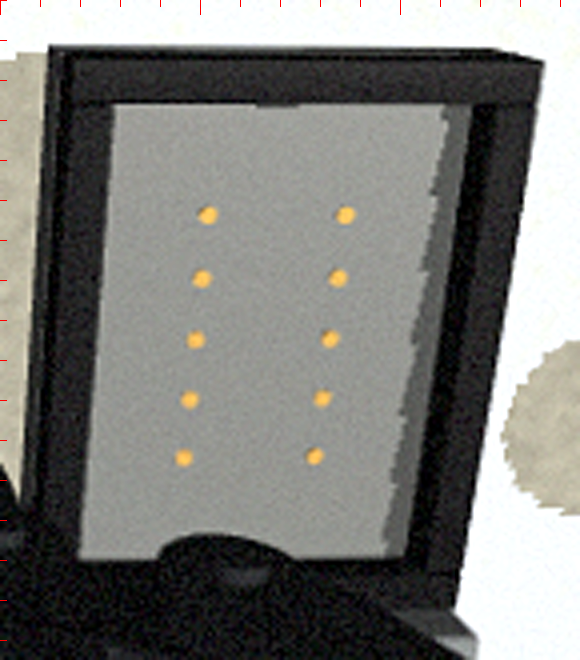

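View pics/ct13.png

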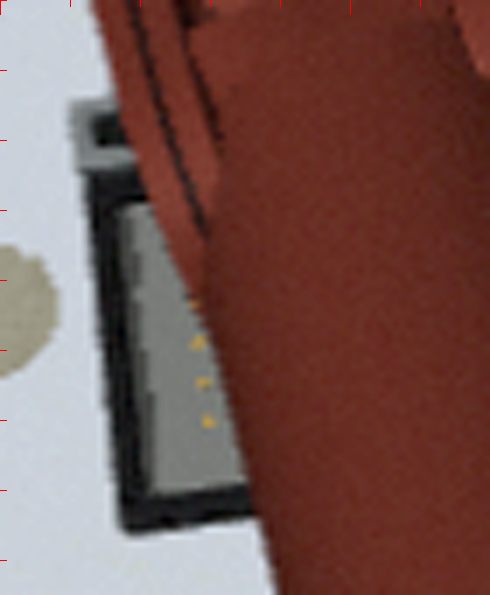

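Run:
```python
from h import *
np.set_printoptions(precision=4,suppress=True)
W=load('w13');w=lambda p:(p[0]/4+350,p[1]/4+150)
print('cam',ray(W,(280,200))[0])
D=np.array([onz(W,w(p),.012) for p in[(208,215),(346,215),(202,279),(339,278),(196,340),(331,340),(190,400),(323,399),(184,458),(315,457)]])
print(D,D.mean(0));
for i in(0,1): print(np.arctan2(*(D[8+i]-D[i])[[1,0]]))
print('ang y',[np.arctan2(*(D[k+1]-D[k])[[1,0]])-np.pi/2 for k in(0,2,4,6,8)])
for p in((70,56),(543,64)): print('rim top',onz(W,w(p),.022))
for p in((113,104),(472,106),(405,557),(80,559)): print('inner top',onz(W,w(p),.022))
for p in((443,106),(385,557)): print('floor +y edge',onz(W,w(p),.012))
```

```text
cam [0.4443 0.1369 0.2944]
[[0.5033 0.2546 0.012 ]
 [0.4993 0.2865 0.012 ]
 [0.5184 0.2566 0.012 ]
 [0.5142 0.2886 0.012 ]
 [0.5332 0.2585 0.012 ]
 [0.5294 0.2905 0.012 ]
 [0.5482 0.2604 0.012 ]
 [0.5442 0.2923 0.012 ]
 [0.5631 0.2622 0.012 ]
 [0.5591 0.2941 0.012 ]] [0.5312 0.2744 0.012 ]
0.1271647008180928
0.12637068463644233
ang y [np.float64(0.12496745335076542), np.float64(0.1301316435729496), np.float64(0.12036910792002375), np.float64(0.12611197657556228), np.float64(0.12419319326615019)]
rim top [0.4707 0.2134 0.022 ]
rim top [0.4588 0.3166 0.022 ]
inner top [0.4796 0.2246 0.022 ]
inner top [0.4699 0.3032 0.022 ]
inner top [0.5781 0.3171 0.022 ]
inner top [0.5874 0.2389 0.022 ]
floor +y edge [0.4717 0.3026 0.012 ]
floor +y edge [0.5835 0.3186 0.012 ]
```

Test pads give nest centre (0.531, 0.274) and yaw 0.126, consistent with the rim edges.

```bash
python3 go.py .5305 .2737 .1 1.697
```

```text
t 11.4833 pos [0.5077 0.1509 0.1511] jaw 1.7043 tilt [ 8.0e-04  1.6e-03 -1.0e+00] 
slide [-0.039   0.1186  0.0513] twist 0.0073 dist 0.135 F [-0.  -0.3 -1.9] gw 0.337 q7 1.38
```

{"op": "send_rows", "data": {
  "rows": [
    {"slide": [-0.01, 0.03, 0], "twist": 0, "grip": 255},
    {"slide": [-0.02, 0.06, 0], "twist": 0, "grip": 255},
    {"slide": [-0.03, 0.09, 0], "twist": 0, "grip": 255},
    {"slide": [-0.038, 0.115, 0.01], "twist": 0, "grip": 255},
    {"slide": [-0.039, 0.118, 0.02], "twist": 0, "grip": 255}
  ]
}}

```text
time: 11.9
position: [0.5317, 0.2718, 0.1312]
ee_rot: [-0.206, 3.135, 0.003]
force: [-1.0, 0.2, -2.0]
grip_width: 0.337
```

{"op": "send_rows", "data": {
  "rows": [
    {"slide": [0, 0, 0.02], "twist": 0, "grip": 255},
    {"slide": [0, 0, 0.04], "twist": 0, "grip": 255},
    {"slide": [0, 0, 0.04], "twist": 0, "grip": 255}
  ]
}}

```text
time: 12.15
position: [0.5297, 0.2642, 0.0872]
ee_rot: [0.197, -3.129, 0.006]
force: [-0.7, -1.5, -1.7]
grip_width: 0.346
```

```bash
python3 go.py .5305 .2737 .05 1.697
```

```text
t 12.15 pos [0.5297 0.2642 0.0872] jaw 1.6963 tilt [ 0.0067 -0.0036 -1.    ] 
slide [-0.0022  0.0094  0.0372] twist -0.0007 dist 0.038 F [-0.7 -1.5 -1.7] gw 0.346 q7 1.23
```

{"op": "send_rows", "data": {
  "rows": [
    {"slide": [-0.001, 0.005, 0], "twist": 0, "grip": 255},
    {"slide": [-0.002, 0.009, 0.01], "twist": 0, "grip": 255},
    {"slide": [-0.002, 0.009, 0.02], "twist": 0, "grip": 255},
    {"slide": [-0.002, 0.009, 0.02], "twist": 0, "grip": 255}
  ]
}}

```text
time: 12.48
position: [0.5325, 0.2753, 0.0702]
ee_rot: [0.198, -3.134, 0.001]
force: [-1.6, -0.6, -2.0]
grip_width: 0.338
```

```bash
python3 go.py .5305 .2737 .05 1.697;python3 - <<'E'
from workcell import viewer
from h import *
save(viewer.get_image('wrist'),'w14');save(viewer.get_image('side'),'s14');crop('s14',220,120,110,80,7,'cs14')
E
```

```text
t 12.4833 pos [0.5325 0.2753 0.0702] jaw 1.6968 tilt [ 1.7e-03 -7.0e-04 -1.0e+00] 
slide [ 0.0021 -0.0013  0.0202] twist -0.0002 dist 0.02 F [-1.6 -0.6 -2. ] gw 0.338 q7 1.22
```

View pics/w14.png

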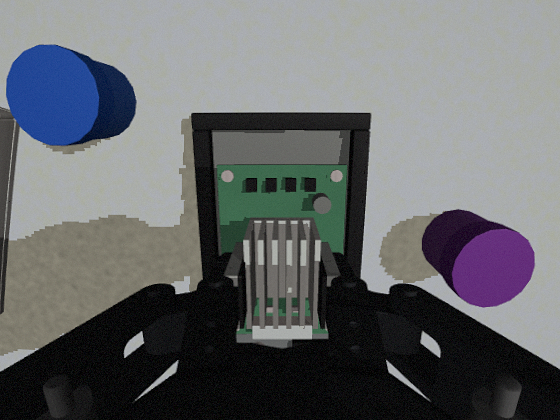

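View pics/cs14.png

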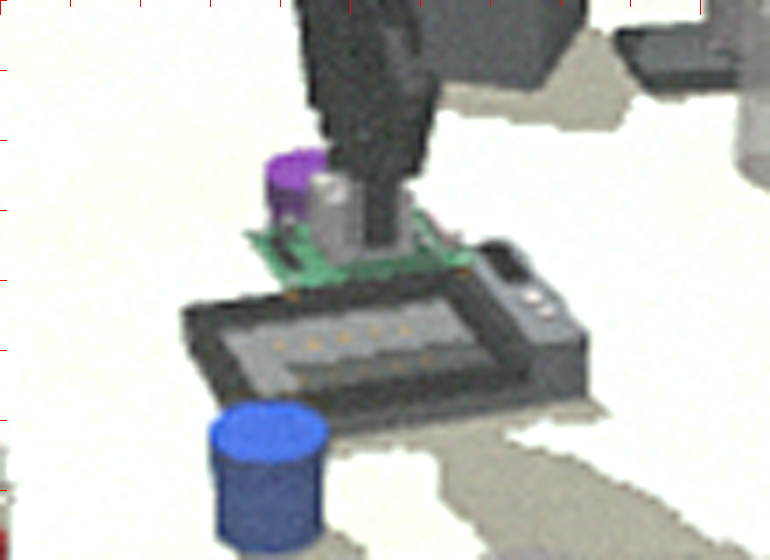

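Board is lined up and centred between the rims, from (212) to (355) in the wrist view. Lowering slowly.

{"op": "send_rows", "data": {
  "rows": [
    {"slide": [0.001, -0.001, 0.01], "twist": 0, "grip": 255},
    {"slide": [0.001, -0.001, 0.02], "twist": 0, "grip": 255},
    {"slide": [0.001, -0.001, 0.03], "twist": 0, "grip": 255},
    {"slide": [0.001, -0.001, 0.036], "twist": 0, "grip": 255},
    {"slide": [0.001, -0.001, 0.039], "twist": 0, "grip": 255}
  ]
}}

```text
time: 13.0
position: [0.5317, 0.2736, 0.0311]
ee_rot: [0.196, -3.134, 0.002]
force: [-1.1, 0.1, -1.5]
grip_width: 0.339
```

{"op": "send_rows", "data": {
  "rows": [
    {"slide": [0, 0, 0.001], "twist": 0, "grip": 255},
    {"slide": [0, 0, 0.002], "twist": 0, "grip": 255},
    {"slide": [0, 0, 0.003], "twist": 0, "grip": 255},
    {"slide": [0, 0, 0.003], "twist": 0, "grip": 255}
  ]
}}

```text
time: 13.33
position: [0.5327, 0.2742, 0.03]
ee_rot: [-0.196, 3.135, 0.0]
force: [0.0, -0.2, -2.5]
grip_width: 0.337
```

```bash
python3 go.py .5305 .2737 .0241 1.697
```

```text
t 13.3333 pos [0.5327 0.2742 0.03  ] jaw 1.696 tilt [-4.e-04  1.e-04 -1.e+00] 
slide [ 0.0022 -0.0002  0.0059] twist -0.001 dist 0.006 F [ 0.  -0.2 -2.5] gw 0.337 q7 1.23
```

{"op": "send_rows", "data": {
  "rows": [
    {"slide": [0.001, 0, 0.0015], "twist": 0, "grip": 255},
    {"slide": [0.001, 0, 0.003], "twist": 0, "grip": 255},
    {"slide": [0.001, 0, 0.0045], "twist": 0, "grip": 255},
    {"slide": [0.001, 0, 0.0045], "twist": 0, "grip": 255}
  ]
}}

```text
time: 13.67
position: [0.5313, 0.2739, 0.025]
ee_rot: [0.197, -3.135, 0.0]
force: [-0.1, 1.4, -1.7]
grip_width: 0.339
```

{"op": "send_rows", "data": {
  "rows": [
    {"slide": [0, 0, 0.0007], "twist": 0, "grip": 255},
    {"slide": [0, 0, 0.0014], "twist": 0, "grip": 255},
    {"slide": [0, 0, 0.0014], "twist": 0, "grip": 255}
  ]
}}

```text
time: 13.92
position: [0.5316, 0.274, 0.0241]
ee_rot: [-0.196, 3.135, 0.0]
force: [-0.4, -1.0, 0.6]
grip_width: 0.342
```

Contact (force −1.7 → +0.6 N) at the expected 0.0241. Releasing, then rising.

{"op": "send_rows", "data": {
  "rows": [
    {"slide": [0, 0, 0], "twist": 0, "grip": 140},
    {"slide": [0, 0, 0], "twist": 0, "grip": 120},
    {"slide": [0, 0, 0], "twist": 0, "grip": 120},
    {"slide": [0, 0, 0], "twist": 0, "grip": 120},
    {"slide": [0, 0, 0], "twist": 0, "grip": 120}
  ]
}}

```text
time: 14.33
position: [0.5315, 0.274, 0.0239]
ee_rot: [-0.197, 3.135, 0.0]
force: [-0.0, 0.4, 0.5]
grip_width: 0.526
```

```bash
python3 go.py .5305 .2737 .0241 1.697
python3 - <<'E'
from workcell import viewer
from h import *
save(viewer.get_image('wrist'),'w15')
E
```

```text
t 14.3333 pos [0.5315 0.274  0.0239] jaw 1.696 tilt [-1.e-04  0.e+00 -1.e+00] 
slide [ 0.0011 -0.0002 -0.0002] twist -0.001 dist 0.001 F [-0.   0.4  0.5] gw 0.526 q7 1.23
```

View pics/w15.png

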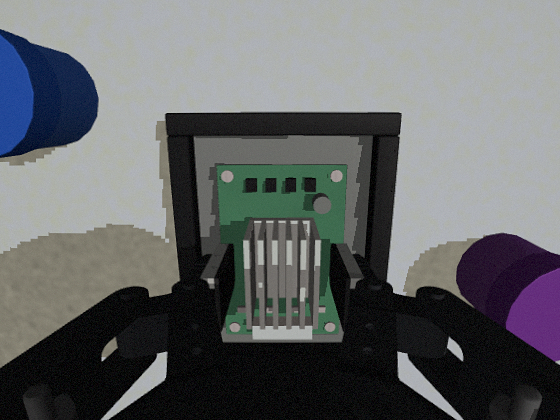

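Board lies centred, both pads (at x≈215 and 347) are clear of the sink (245–320). Retreating straight up.

{"op": "send_rows", "data": {
  "rows": [
    {"slide": [0, 0, -0.015], "twist": 0, "grip": 120},
    {"slide": [0, 0, -0.04], "twist": 0, "grip": 120},
    {"slide": [0, 0, -0.075], "twist": 0, "grip": 120},
    {"slide": [0, 0, -0.11], "twist": 0, "grip": 120},
    {"slide": [0, 0, -0.15], "twist": 0, "grip": 120}
  ]
}}

```text
time: 14.8
position: [0.5308, 0.2734, 0.1746]
ee_rot: [0.196, -3.134, 0.002]
force: [-0.2, 0.8, -0.2]
grip_width: 0.525
```

{"op": "send_rows", "data": {
  "rows": [
    {"slide": [0.03, -0.03, 0], "twist": 0, "grip": 120},
    {"slide": [0.06, -0.03, 0], "twist": 0, "grip": 120},
    {"slide": [0.08, -0.03, 0], "twist": 0, "grip": 120},
    {"slide": [0.08, -0.03, 0], "twist": 0, "grip": 120}
  ]
}}

```text
time: 15.13
position: [0.4527, 0.2338, 0.1743]
ee_rot: [0.198, -3.134, -0.001]
force: [-0.0, -0.4, -0.0]
grip_width: 0.528
```

```bash
python3 go.py .5305 .2737 .0241 1.697
python3 - <<'E'
from workcell import viewer
from h import *
import cv2
save(viewer.get_image('side'),'s16');crop('s16',230,130,110,110,6,'cs16')
save(viewer.get_image('top'),'t16');crop('t16',130,150,190,110,4,'ct16')
save(viewer.get_image('wrist'),'w16')
E
```

```text
t 15.1333 pos [0.4527 0.2338 0.1743] jaw 1.6968 tilt [ 1.1e-03  9.0e-04 -1.0e+00] 
slide [-0.0823  0.0297  0.1501] twist -0.0002 dist 0.174 F [-0.  -0.4 -0. ] gw 0.528 q7 1.15
```

View pics/cs16.png

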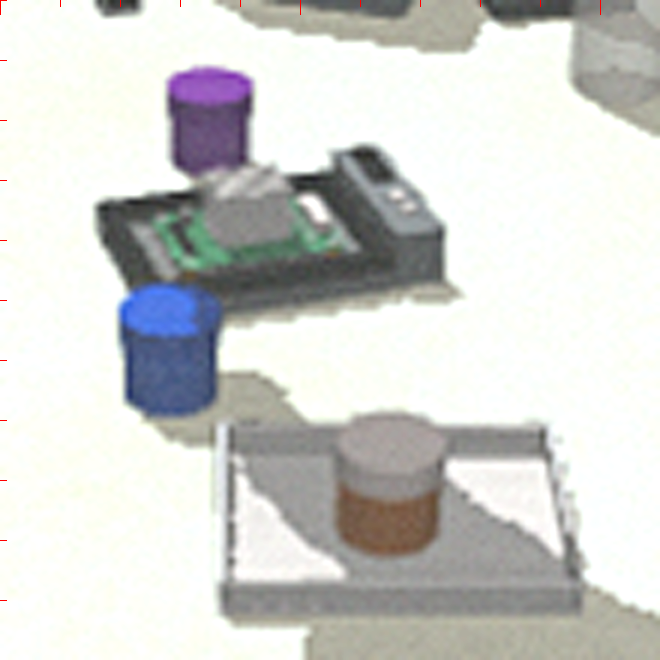

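View pics/ct16.png

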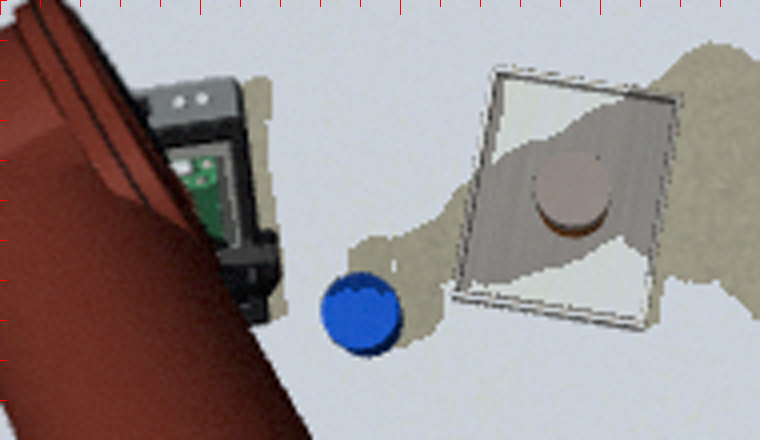

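View pics/w16.png

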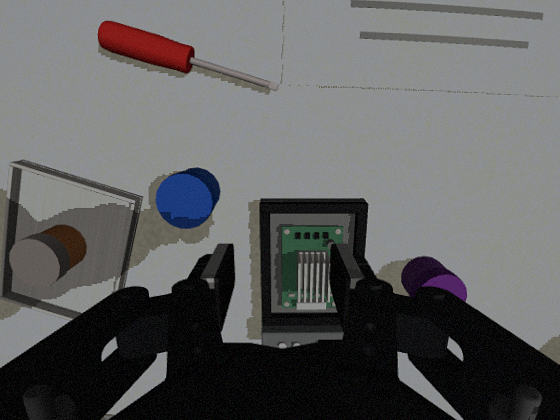

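Run:
```python
from workcell import order
from h import *
W=load('w16');T=load('t16');S=load('s16')
a,b=onz(W,(278,226),.02),onz(W,(343,224),.02);print(a,b,'yaw',np.arctan2(*(b-a)[[1,0]])-np.pi/2)
m=(a+b)/2;print('centre est',m[:2]+.045*np.array([np.cos(.126),np.sin(.126)]),'nest .531 .274')
print('jar lid',tri([(T,(572/4+130,188/4+150)),(S,(391/6+230,446/6+130))]))
order.sign_off()
```

```text
[0.49142124 0.23441253 0.02      ] [0.48153633 0.29683332 0.02      ] yaw 0.15705492296635448
centre est [0.53112205 0.27127793] nest .531 .274
jar lid (array([0.54528112, 0.01325131, 0.04759437]), [0.3, 0.3])
the job is handed in; nothing more can be done
```

The jar is standing upright in the middle of the tray, and the heat-sink board is lying in the nest. I handed the job in at about 15 s; sign-off gives no verdict, so these are my own last measurements.

- **Jar:** it stands at about (0.545, 0.013), roughly 2 mm from the tray centre, let go. Its lid triangulated at 48 mm, where about 52 mm was expected on the tray floor. I put that down to pixel reading, because the pictures show it upright on the floor.
- **Board:** its centre is about 3 mm from the nest centre. Its yaw measured 0.157 rad against 0.126 rad for the nest, well inside the tolerance. Contact came at the expected height, and in the pictures the board lies flat inside the rim.
- **Arm:** it was clear of everything at sign-off, with the fingers well above the parts. The only notable contact force was a brief 18 N when the jar touched the tray floor.

No check failed, and the only disagreement was the jar lid height.

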